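Set the fork damper five clicks out

ROBOT

A 6-joint arm with a two-finger parallel gripper is mounted at the origin on the work surface. World frame = base frame: x ahead of the robot, y to its left, z up, the work surface at z = 0. Lengths are in mm, angles in degrees, forces in N, time in s.
With the tool pointing down it reaches from about 350 to 850 mm from the base axis. Payload 8.1 kg.
Tool frame: the origin (TCP) lies at the very end of the fingers, on their centre line; the grasp point (between the pads) lies 19 mm behind it; z points along the fingers, y is the direction in which the jaws open and shut (so a half turn about z gives the same grasp; the last joint's range is limited). The gripper opens to 85 mm and grips with 20 to 120 N. Pads are 22 mm wide; open, the fingers measure 114 mm over their backs; the gripper's body (76 mm by 85 mm) begins 54 mm behind the grasp point. The pads swing forward as they close: fully open they stand 13 mm farther back than shut.
Start: joints at [-77.43, 7.471, 85.268, -0, 87.261, -4.893], TCP at [180.082, -572.342, 231.292] pointing down, gripper open.
Joint ranges: [-169.43, 169.43], [-51.17, 129.36], [1.28, 143.12], [-76.62, 256.62], [0, 156.53], [-152.29, 152.29]. Speed limits (degrees/s): [136.94, 136.94, 159.86, 180, 180, 180].

INTERFACE

Orientations are given as [roll, pitch, yaw] about the fixed x, y, z axes, in that order (R = Rz(yaw) Ry(pitch) Rx(roll)).
In Python, from bench import r, eyes gives the robot as it stands. The module is installed in compiled form; this text tells all that it offers.
- The arm moves only by the tool play_rows, never from a script. Its argument "deltas" is a list of rows, each a list of 3 entries, a list of its own where there are three numbers: the shift along the tool's x, y, z in m, then the turn, a rotation vector about the tool's x, y, z in rad, then the closure, from 0 (fully open) to 1 (shut). A call has 1 to 8 rows; each row shifts and turns the pose as measured when the row begins, along the tool's axes as they then stand; what a row does not reach is not made up. A row lasts 1/8 s, in which the tool goes at most 62.5 mm and 10.7 degrees, less where a joint would pass 70% of its speed; a pose out of reach is approached as far as the arm can. A call with a gripper value outside its range is refused whole. The fingers move at their own pace and stop on an object; "force" is the grip in N (left out, the last holds). Time passes only in rows, so rows that do not move let the fingers close. It gives the time, the measured TCP pose, the force and the opening at its end, in the units of the state.
- r.sense(): the state, without advancing time (a new reading comes with each control period).
- eyes.snapshot(name): name is "scene" or "top" or "wrist"; returns the picture (400x640x3 uint8, red, green, blue); there is no depth.
- eyes.get_calibration(name): a dict with "mtx" (3x3 intrinsics, pixels), "R" (3x3) and "t" (3): a world point X has camera coordinates R X + t; the wrist camera has in their place "T_tool_cam" (4x4, takes a point from camera to tool coordinates, whose origin is the TCP and whose axes are the flange's). Camera axes: x right, y down, z forward; pixel columns grow to the right and rows downward; lengths in mm; the calibration is good to about 2 mm. A picture is of the moment at which its call begins: read the wrist's pose just before it. get_calibration takes no time and is no camera call.
- r.hand_in(): hands the job in, once; it reports no verdict.
The state is a dict: "time": time; "joint_pos": joint angles; "qd": joint speeds; "joint_efforts": joint torques, N m; "tool_pos": TCP position; "tcp_rot": TCP orientation; "ft_force": force on the tool from outside, world axes, zero at the start; "wrist_torque": the same for the moment, N m; "finger_gap": finger opening in mm.
Only numpy, scipy, OpenCV 4.12 (cv2) and the standard library are available. Lean on these libraries where they do the work, as an engineer would, in place of code of your own. Each camera call takes 0.05 s, during which the arm holds its last target. There are 200 camera calls.

TASK

The gold fork cartridge clamped upright in the vise has an orange click adjuster on top. Turn it gently clockwise until it comes up against its stop, without forcing it into the seat, then back it out exactly five clicks and let go of it. Leave the tools and parts lying around the vise where they are.

Things in the scene. Friction and masses are not known exactly. Their poses are not given: they have to be found in the camera images.
- vise: grey vise, fixed, clamping upright a gold fork cartridge 44 mm across (cap 53 mm). Origin on the cartridge axis at bench height, z up, y along the jaws; its yaw does not tell the adjuster's angle. Jaws: 100 mm along y, top 139 mm up, x -62 to +69 mm. Below them it reaches x -110 (slanted handle bar, y -60 to 60, up to 113 mm high) to +130 mm.
- dial_top (a point): centre of the top of the orange adjuster, on its axis, 213 mm above the bench; this point is fixed and does not turn. The adjuster is a round ribbed dial, 38 mm across, side 26 mm tall, gripped at any angle round its rim. A white dot on its top turns with it. Clockwise from above is in, anticlockwise is out. It is found 45 to 130 degrees out from its stop.
- cap_top (a point): centre of the gold cap's flat top, 28 mm below dial_top: keep fingertips above it. The dial clicks evenly all the way, each click 12 to 30 degrees, held by a sprung ball: leaving a click takes 0.2 to 0.25 N m at once, which fades to nothing half way, then the dial is pulled on into the next click (torque reverses). Let go, it rests in the nearest click.
- seat (a point): on the axis, 33 mm below cap_top, inside: the needle's sprung seat, the fully-in stop (click 0). There the torque does not fade: it climbs past 0.6 N m within 0.07 rad and stays at 0.7 to 0.8 N m as the seat yields; forced 0.15 rad past the stop the seat is damaged. Let go there, the dial springs back to click 0. Clicks out are counted from click 0.
- screwdriver: loose screwdriver with an orange handle, 200 mm long, lying on the bench; origin under its middle, x along it to the tip
- wrench: loose steel wrench, 180 mm long, lying on the bench; origin under its middle, x along it
- oil_can: loose red oil can, 66 mm in diameter, 120 mm high, standing; origin at the centre of its underside
- spare_cap: loose spare brass fork cap, 48 mm in diameter, 26 mm high; origin at the centre of its underside

How it is judged (in metres and radians):
On the way:
1. the adjuster is turned fully in, against its stop (within about a third of a click) (distance between dial_c0 and vise_c9 below 0.002 m), for 0.2 s.
At the end, for the whole second after the job is handed in: after having been fully in, the adjuster rests in the fifth click out from its stop (within about a third of a click) and has been let go (distance between dial_c0 and vise_c10 below 0.0022 m); the robot touches nothing.
It fails at once if the adjuster is forced more than 0.15 rad past its stop, damaging the seat (distance between dial_c0 and vise_c11 below 0.003 m).
It fails at once if the screwdriver is pushed more than 20 mm from its place (distance of screwdriver from where it was at the start of the episode above 0.02 m).
It fails at once if the wrench is pushed more than 20 mm from its place (distance of wrench from where it was at the start of the episode above 0.02 m).
It fails at once if the oil can is pushed more than 20 mm from its place (distance of oil_can from where it was at the start of the episode above 0.02 m).
It fails at once if the spare fork cap is pushed more than 20 mm from its place (distance of spare_cap from where it was at the start of the episode above 0.02 m).
It also fails if it takes over 72 s, if anything falls off the work surface, if the arm or the gripper's body presses on something with over 40 N, if the wrist force passes 120 N, or if a joint passes its speed limit or range.

## Working session

There is one attempt and no reset: what is moved stays moved. The work goes in short steps, Python scripts to look and compute and a tool call to move; the robot and the scene stay as the last step left them, time stands still between calls to the robot, and variables do not carry over. Pictures are saved under pics/ and viewed, about 8 in all and at most 12, crops included, and the job is handed in when it is done.

Besides the shell and the picture viewer there is one more tool, called after ">>>" as name(argument=value, ...) on one line, values as JSON. play_rows: Moves the arm, as the interface text tells. Its arguments: {"type":"object","properties":{"deltas":{"type":"array"},"force":{"type":"number"}},"required":["deltas"]}

```bash
mkdir -p pics; cat > h.py <<'E'
import numpy as np, cv2
from bench import r, eyes
def ray(name,u,v,z=None):
    c=eyes.get_calibration(name);K=np.array(c["mtx"]);R=np.array(c["R"]);t=np.array(c["t"])
    d=R.T@np.linalg.solve(K,[u,v,1]);o=-R.T@t
    return o+d*(z-o[2])/d[2]
def proj(name,X):
    c=eyes.get_calibration(name);p=np.array(c["mtx"])@(np.array(c["R"])@np.array(X)+np.array(c["t"]));return p[:2]/p[2]
def save(img,f): cv2.imwrite('pics/'+f,cv2.cvtColor(img,cv2.COLOR_RGB2BGR))
E
python3 - <<'E'
from h import *
a=eyes.snapshot("top");b=eyes.snapshot("scene")
save(a,'top.png');save(b,'scene.png')
np.save('top.npy',a);np.save('scene.npy',b)
for n in("top","scene"):
    c=eyes.get_calibration(n);print(n,np.round(-np.array(c["R"]).T@c["t"]),np.array(c["mtx"]).round(0).tolist())
print(eyes.get_calibration("wrist"))
print(r.sense())
E
```

```text
top [ 479.  112. 1391.] [[483.0, 0.0, 323.0], [0.0, 483.0, 199.0], [0.0, 0.0, 1.0]]
scene [1115.  153.  999.] [[456.0, 0.0, 318.0], [0.0, 456.0, 194.0], [0.0, 0.0, 1.0]]
{'mtx': array([[283.5090815 ,   0.        , 316.45717317],
       [  0.        , 283.5090815 , 196.54449607],
       [  0.        ,   0.        ,   1.        ]]), 'T_tool_cam': array([[-3.99013824e-04, -9.57320914e-01, -2.89026830e-01,
         7.46331806e+01],
       [ 9.99999509e-01, -1.19897529e-04, -9.83414640e-04,
         1.66963122e-01],
       [ 9.06789800e-04, -2.89027081e-01,  9.57320492e-01,
        -1.40555485e+02],
       [ 0.00000000e+00,  0.00000000e+00,  0.00000000e+00,
         1.00000000e+00]])}
{'time': 0.1, 'joint_pos': array([-7.74290697e+01,  7.51227250e+00,  8.53232939e+01,  9.10079542e-04,
        8.72614090e+01, -4.89407053e+00]), 'qd': array([-0.03186043, -0.1224878 , -0.14194451, -0.06876729, -0.04506534,
       -0.01278693]), 'joint_efforts': array([ 1.47129500e-03, -5.70952141e+01, -5.01940012e+01, -1.82286967e-04,
        8.21234426e-03,  7.81652852e-05]), 'tool_pos': array([ 179.98232407, -571.84920864,  230.33134454]), 'tcp_rot': array([-1.79903456e+02, -9.17898710e-03,  1.74649488e+01]), 'ft_force': array([ 0.19570078, -0.89727442, -0.46715059]), 'wrist_torque': array([ 0.03702372,  0.01314456, -0.01630239]), 'finger_gap': 85.0705539843977}
```

View pics/top.png

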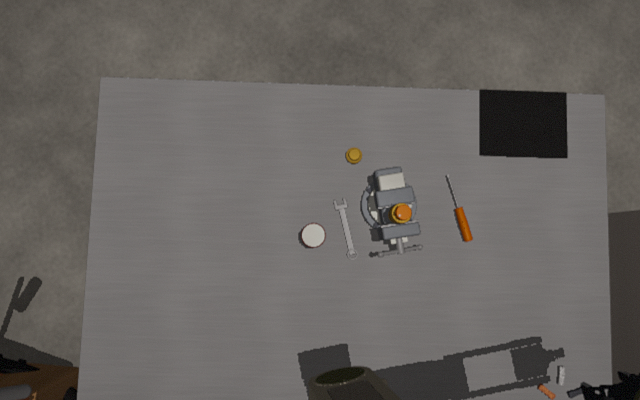

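View pics/scene.png

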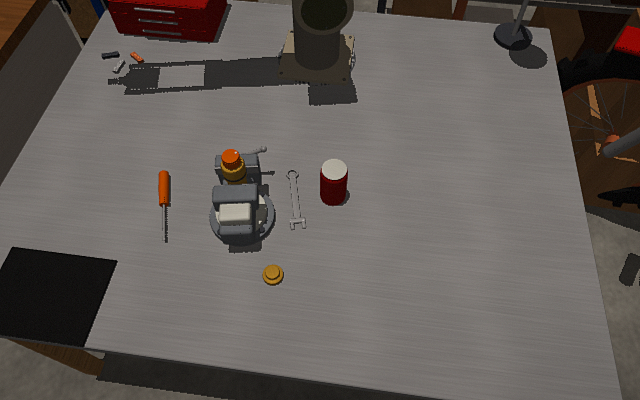

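```bash
python3 - <<'E'
from h import *
def blob(a,win,lo,hi):
    u0,v0,u1,v1=win
    h=cv2.cvtColor(a,cv2.COLOR_RGB2HSV);m=cv2.inRange(h,lo,hi);k=np.zeros_like(m);k[v0:v1,u0:u1]=m[v0:v1,u0:u1]
    v,u=np.nonzero(k);return len(u),u.mean(),v.mean(),u.min(),u.max(),v.min(),v.max()
a=np.load('top.npy');b=np.load('scene.npy')
for im,n,w in((a,'top',(385,198,420,230)),(b,'scene',(218,142,250,165))):
    q=blob(im,w,(3,180,200),(12,255,255));print(n,q,ray(n,q[1],q[2],213))
    print(im[200:225:3,402] if n=='top' else im[148:172:3,232])
# ray across two
E
```

```text
<stdin>:5: RuntimeWarning: Mean of empty slice.
  ret = ret.dtype.type(ret / rcount)
Traceback (most recent call last):
ValueError: zero-size array to reduction operation minimum which has no identity
```

```bash
python3 - <<'E'
from h import *
print(ray('top',401.5,212,213),ray('scene',231,154,213))
for n,f,(u,v) in(('top','top.npy',(402,212)),('scene','scene.npy',(231,154))):
    print(np.load(f)[v-12:v+13:4,u].tolist())
s=r.sense();print(s["tool_pos"],s["tcp_rot"])
E
```

```text
[ 564.13603435 -104.28050742  213.        ] [ 557.9709709  -106.61391511  213.        ]
[[111, 113, 116], [166, 119, 34], [179, 107, 33], [178, 106, 32], [179, 105, 33], [133, 99, 32], [78, 81, 84]]
[[129, 122, 121], [127, 122, 121], [183, 70, 0], [182, 71, 0], [185, 75, 5], [153, 68, 10], [69, 26, 5]]
[ 179.98232407 -571.84920864  230.33134454] [-1.79903456e+02 -9.17898710e-03  1.74649488e+01]
```

>>> play_rows(deltas=[[[0,0,-0.02],[0,0,-0.18],0],[[0,0,-0.02],[0,0,-0.18],0],[[0,0,-0.02],[0,0,-0.18],0],[[0,0,-0.02],[0,0,-0.18],0],[[0,0,-0.02],[0,0,-0.18],0],[[0,0,-0.02],[0,0,-0.18],0]])

```text
time: 0.85
tool_pos: [179.5, -569.7, 347.1]
tcp_rot: [-179.7, -0.7, 81.3]
ft_force: [1.0, 0.2, -0.2]
finger_gap: 85.2
```

>>> play_rows(deltas=[[[0.05,0.03,0],[0,0,0],0],[[0.05,0.03,0],[0,0,0],0],[[0.05,0.03,0],[0,0,0],0],[[0.05,0.03,0],[0,0,0],0],[[0.05,0.03,0],[0,0,0],0],[[0.05,0.03,0],[0,0,0],0],[[0.05,0.03,0],[0,0,0],0],[[0.05,0.03,0],[0,0,0],0]])

```text
time: 1.85
tool_pos: [481.8, -202.1, 348.5]
tcp_rot: [-179.6, -0.8, 81.0]
ft_force: [0.8, 0.0, 0.2]
finger_gap: 85.5
```

>>> play_rows(deltas=[[[0.054,0.032,0],[0,0,0],0],[[0.054,0.032,0],[0,0,0],0],[[0,0,0],[0,0,0],0],[[0,0,0],[0,0,0],0]])

```text
time: 2.35
tool_pos: [562.2, -101.1, 347.0]
tcp_rot: [-179.4, -0.9, 81.4]
ft_force: [-0.4, 0.0, 0.7]
finger_gap: 85.1
```

```bash
cat >> h.py <<'E'
from scipy.spatial.transform import Rotation as Ro
def wray(s,u,v,z):
    c=eyes.get_calibration("wrist");T=np.array(c["T_tool_cam"]);R=Ro.from_euler('xyz',s["tcp_rot"],degrees=True).as_matrix()
    o=R@T[:3,3]+s["tool_pos"];d=R@T[:3,:3]@np.linalg.solve(c["mtx"],[u,v,1]);return o+d*(z-o[2])/d[2]
E
python3 - <<'E'
from h import *
s=r.sense();a=eyes.snapshot("wrist");save(a,'w1.png');np.save('w1.npy',a)
print(s["tool_pos"],s["tcp_rot"],s["joint_pos"],s["wrist_torque"],s["ft_force"])
E
```

```text
[ 562.15796535 -101.11765828  346.95141682] [-179.36637469   -0.85347844   81.37699367] [-15.83195796   2.61527255  78.47291541   0.77816485  99.64671992
  -7.08819004] [-0.01397696  0.00189964  0.02430148] [-0.38152381  0.02339013  0.69901987]
```

View pics/w1.png

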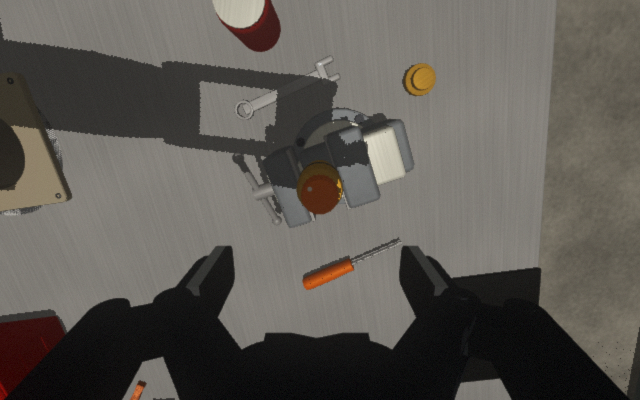

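```bash
cat >> h.py <<'E'
def dial(a,win=(285,155,355,230),scale=8,out=None):
    u0,v0,u1,v1=win;c=a[v0:v1,u0:u1]
    if out: save(cv2.resize(c,None,fx=scale,fy=scale,interpolation=cv2.INTER_CUBIC),out)
    h=cv2.cvtColor(c,cv2.COLOR_RGB2HSV);m=cv2.inRange(h,(0,150,60),(11,255,255))
    m=cv2.morphologyEx(m,cv2.MORPH_CLOSE,np.ones((7,7),np.uint8))
    k=max(cv2.findContours(m,cv2.RETR_EXTERNAL,cv2.CHAIN_APPROX_NONE)[0],key=cv2.contourArea)
    (u,v),rad=cv2.minEnclosingCircle(k);return u+u0,v+v0,rad,cv2.contourArea(k)
E
python3 - <<'E'
from h import *
a=np.load('w1.npy');s=r.sense();q=dial(a,out='w1c.png');print(q,wray(s,q[0],q[1],213))
print(a[189,298:345].tolist())
E
```

```text
(318.5, 194.0, 19.52572250366211, 1076.5) [ 562.85674689 -105.39276555  213.        ]
[[69, 53, 24], [72, 54, 26], [73, 53, 28], [71, 48, 22], [72, 39, 19], [77, 39, 20], [75, 35, 15], [82, 39, 18], [83, 42, 22], [86, 60, 44], [84, 77, 68], [85, 81, 71], [88, 81, 72], [85, 74, 64], [81, 49, 28], [84, 43, 21], [83, 38, 18], [80, 37, 15], [82, 39, 18], [81, 39, 17], [79, 36, 16], [80, 37, 18], [83, 40, 19], [83, 39, 19], [85, 44, 22], [83, 40, 20], [82, 39, 17], [83, 41, 20], [81, 39, 21], [84, 42, 21], [83, 39, 19], [83, 42, 23], [84, 42, 22], [84, 41, 21], [83, 44, 22], [83, 40, 16], [84, 41, 20], [76, 37, 18], [73, 39, 21], [79, 46, 25], [73, 55, 26], [75, 57, 28], [89, 64, 26], [142, 106, 38], [96, 73, 39], [79, 73, 65], [89, 88, 86]]
```

View pics/w1c.png

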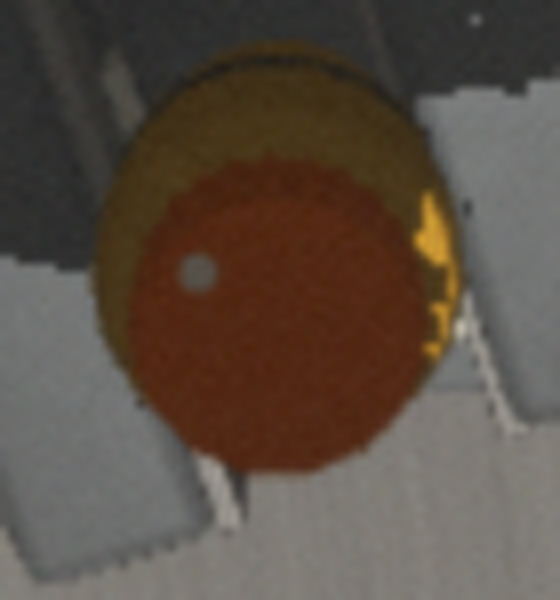

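```bash
cat >> h.py <<'E'
def plan(s,X,yaw):
    R=Ro.from_euler('xyz',s["tcp_rot"],degrees=True);G=Ro.from_euler('xyz',[180,0,yaw],degrees=True)
    print('shift mm',R.inv().apply(np.array(X)-s["tool_pos"]).round(1),'rotvec',(R.inv()*G).as_rotvec().round(4))
E
python3 - <<'E'
from h import *
s=r.sense();C=wray(s,319.4,196.3,213);D=wray(s,309.4,188.7,213);print(C,D,np.degrees(np.arctan2(*(D-C)[1::-1])),np.linalg.norm(D-C))
plan(s,[C[0],C[1],250],81.4)
E
```

```text
[ 563.39747354 -107.91096042  213.        ] [554.64959065 -98.58896241 213.        ] 133.1802142630327 12.783782770234778
shift mm [-7.9  3.4 96.7] rotvec [-0.011  -0.0154 -0.0009]
```

>>> play_rows(deltas=[[[-0.003,0.001,0.04],[-0.011,-0.015,0],0],[[-0.003,0.001,0.03],[0,0,0],0],[[-0.002,0.001,0.02],[0,0,0],0],[[0,0,0],[0,0,0],0],[[0,0,0],[0,0,0],0]])

```text
time: 3.02
tool_pos: [561.1, -115.7, 256.8]
tcp_rot: [179.8, 0.1, 80.8]
ft_force: [0.2, 0.4, -0.1]
finger_gap: 85.2
```

```bash
python3 - <<'E'
from h import *
s=r.sense();a=eyes.snapshot("wrist");save(a[100:400,120:520],'w2.png');np.save('w2.npy',a)
print(s["tool_pos"],s["tcp_rot"],s["joint_pos"],s["wrist_torque"],s["ft_force"])
plan(s,[563.4,-107.9,190],81.4)
E
```

```text
[ 561.11999706 -115.66241276  256.8083416 ] [1.79805044e+02 8.25392316e-02 8.08094273e+01] [-1.67383936e+01  2.54241640e+00  8.78336382e+01 -5.62183356e-02
  8.94198370e+01 -7.54749221e+00] [-0.04097163 -0.00273648  0.00659696] [ 0.19851537  0.41384357 -0.14445175]
shift mm [ 8.1  0.8 66.8] rotvec [ 0.0034  0.0015 -0.0103]
```

View pics/w2.png

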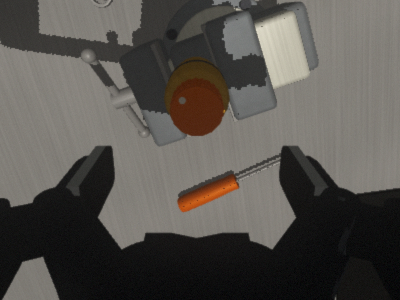

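```bash
python3 - <<'E'
from h import *
a=np.load('w2.npy');s=r.sense();c=a[150:250,270:370]
h=cv2.cvtColor(c,cv2.COLOR_RGB2HSV);m=cv2.inRange(h,(0,150,60),(11,255,255));m=cv2.morphologyEx(m,cv2.MORPH_CLOSE,np.ones((9,9),np.uint8))
k=max(cv2.findContours(m,cv2.RETR_EXTERNAL,cv2.CHAIN_APPROX_NONE)[0],key=cv2.contourArea)[:,0,:].astype(float)
low=k[k[:,1]>k[:,1].max()-22]
A=np.c_[2*low,np.ones(len(low))];x=np.linalg.lstsq(A,(low**2).sum(1),rcond=None)[0]
u,v=x[:2]+[270,150];print(u,v,np.sqrt(x[2]+x[0]**2+x[1]**2),k.min(0),k.max(0))
C=wray(s,u,v,213);print(C);plan(s,[C[0],C[1],190],81.4)
g=cv2.inRange(h,(0,0,70),(179,110,255));
n,l,st,ce=cv2.connectedComponentsWithStats(g)
for i in range(1,n):
    if 5<st[i,4]<80: d=ce[i]+[270,150];D=wray(s,*d,213);print(d,st[i,4],D-C,np.degrees(np.arctan2(*(D-C)[1::-1])))
E
```

```text
316.4547946732194 208.2197012994237 26.365654247128262 [20. 28.] [73. 84.]
[ 563.637902   -105.86348839  213.        ]
shift mm [10.2  0.7 66.8] rotvec [ 0.0033  0.0016 -0.0102]
[290.77419355 165.22580645] 31 [-11.86316815  32.22220039   0.        ] 110.21206895169493
[301.87179487 200.02564103] 39 [-8.86157882e+00  7.43812960e+00  2.84217094e-14] 139.9909631198204
```

>>> play_rows(deltas=[[[0.009,0.001,0.0],[0.003,0.0016,-0.01],0],[[0,0,0.03],[0,0,0],0],[[0,0,0.02],[0,0,0],0],[[0,0,0.01],[0,0,0],0],[[0,0,0],[0,0,0],0]])

```text
time: 3.7
tool_pos: [566.5, -105.8, 199.8]
tcp_rot: [179.6, 0.0, 81.5]
ft_force: [-0.1, 0.0, 0.2]
finger_gap: 85.3
```

```bash
python3 - <<'E'
from h import *
s=r.sense()
print(s["tool_pos"],s["tcp_rot"],s["joint_pos"],s["wrist_torque"],s["ft_force"])
plan(s,[563.5,-107,190],81.4)
E
```

```text
[ 566.49337715 -105.81084286  199.80828085] [1.79582480e+02 2.08217117e-03 8.14993861e+01] [-1.57090112e+01  4.34331316e+00  9.19130779e+01  5.06667112e-02
  8.33291304e+01 -7.21410854e+00] [0.0578334  0.01325733 0.06747792] [-0.08236947  0.03686359  0.16427827]
shift mm [-1.6 -2.9  9.8] rotvec [0.0073 0.     0.0017]
```

>>> play_rows(deltas=[[[-0.0015,-0.003,0.009],[0.007,0,0],0],[[0,0,0],[0,0,0],0.3],[[0,0,0],[0,0,0],0.45],[[0,0,0],[0,0,0],0.45]], force=25)

```text
time: 4.2
tool_pos: [564.3, -107.3, 192.5]
tcp_rot: [179.8, 0.0, 81.5]
ft_force: [-0.1, -0.5, 0.0]
finger_gap: 46.9
```

```bash
cat >> h.py <<'E'
def st():
    s=r.sense();print(s["tool_pos"].round(1),s["tcp_rot"].round(2),'j6',s["joint_pos"][5].round(2),'tq',s["wrist_torque"].round(3),'F',s["ft_force"].round(1),'gap',round(float(s["finger_gap"]),1),s["time"])
    return s
E
python3 -c "
from h import *
s=st();plan(s,[563.5,-107,190],81.4)"
```

```text
[ 564.3 -107.3  192.5] [1.7983e+02 2.0000e-02 8.1490e+01] j6 -7.37 tq [-0.029  0.017  0.012] F [-0.1 -0.5  0. ] gap 46.9 4.2
shift mm [ 0.2 -0.8  2.5] rotvec [0.0029 0.0004 0.0016]
```

>>> play_rows(deltas=[[[0,-0.0008,0.002],[0.003,0,0],0.5],[[0,0,0],[0,0,0],1],[[0,0,0],[0,0,0],1],[[0,0,0],[0,0,0],1]], force=25)

```text
time: 4.7
tool_pos: [562.5, -107.1, 190.9]
tcp_rot: [-179.9, 0.0, 81.5]
ft_force: [0.3, -0.3, 0.1]
finger_gap: 36.8
```

```bash
python3 -c "
from h import *
s=st()"
```

```text
[ 562.5 -107.1  190.9] [-1.7987e+02  3.0000e-02  8.1500e+01] j6 -7.37 tq [0.071 0.178 0.105] F [ 0.3 -0.3  0.1] gap 36.8 4.7
```

```bash
cat > log.py <<'E'
from h import *
import sys
T=[]
for i in range(3):
    s=r.sense();a=eyes.snapshot("wrist");T.append(s["wrist_torque"][2])
np.save('last.npy',a)
s=r.sense();T.append(s["wrist_torque"][2])
print('yaw %.2f j6 %.2f tz %.3f (%s) xyz %s gap %.1f F %s t %.2f'%(s["tcp_rot"][2],s["joint_pos"][5],np.mean(T),np.round(T,2),s["tool_pos"].round(1),s["finger_gap"],s["ft_force"].round(1),s["time"]))
E
python3 log.py; python3 -c "
from h import *
save(np.load('last.npy')[150:400,170:470],'w3.png')"
```

```text
yaw 81.50 j6 -7.37 tz 0.119 ([0.1  0.28 0.03 0.06]) xyz [ 562.6 -107.1  190.9] gap 36.7 F [-1.4  0.   0.3] t 4.85
```

View pics/w3.png

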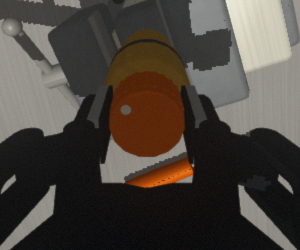

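```bash
cat > log.py <<'E'
from h import *
T=[];E=[]
for i in range(3):
    s=r.sense();a=eyes.snapshot("wrist");T.append(s["wrist_torque"][2]);E.append(s["joint_efforts"][5])
np.save('last.npy',a)
c=a[215:310,272:362];h=cv2.cvtColor(c,cv2.COLOR_RGB2HSV);g=cv2.inRange(h,(0,0,70),(179,130,255))
n,l,q,ce=cv2.connectedComponentsWithStats(g)
d=[(ce[i]+[272,215]).round(1).tolist() for i in range(1,n) if 25<q[i,4]<160 and q[i,2]<15 and q[i,3]<15]
print('yaw %.2f j6 %.2f tz %.3f E6 %s xyz %s gap %.1f t %.2f'%(s["tcp_rot"][2],s["joint_pos"][5],np.mean(T),np.round(E,3),s["tool_pos"].round(1),s["finger_gap"],s["time"]),'dot',d)
E
python3 log.py
```

```text
yaw 81.50 j6 -7.37 tz 0.066 E6 [0.096 0.088 0.117] xyz [ 562.5 -107.1  190.9] gap 37.2 t 4.95 dot [[295.4, 259.4]]
```

>>> play_rows(deltas=[[[0,0,0],[0,0,0.07],1],[[0,0,0],[0,0,0],1]])

```text
time: 5.25
tool_pos: [562.8, -107.2, 190.9]
tcp_rot: [-179.9, 0.0, 77.4]
ft_force: [0.1, 0.3, 0.2]
finger_gap: 37.0
```

```bash
python3 log.py
```

```text
yaw 77.49 j6 -3.36 tz -0.097 E6 [0.625 0.172 0.023] xyz [ 562.8 -107.2  190.9] gap 37.0 t 5.35 dot [[295.3, 259.2]]
```

>>> play_rows(deltas=[[[0,0,0],[0,0,0.07],1],[[0,0,0],[0,0,0],1]])

```text
time: 5.65
tool_pos: [563.0, -107.2, 190.9]
tcp_rot: [-179.9, 0.0, 73.5]
ft_force: [-0.1, -0.3, 0.5]
finger_gap: 36.8
```

```bash
python3 log.py
```

```text
yaw 73.56 j6 0.56 tz -0.118 E6 [ 0.573  0.126 -0.063] xyz [ 563.  -107.2  190.9] gap 36.7 t 5.75 dot [[295.4, 259.2]]
```

>>> play_rows(deltas=[[[0,0,0],[0,0,0.07],1],[[0,0,0],[0,0,0],1]])

```text
time: 6.05
tool_pos: [563.1, -107.3, 190.9]
tcp_rot: [-180.0, 0.0, 69.6]
ft_force: [0.3, 0.3, 0.2]
finger_gap: 37.0
```

```bash
python3 log.py
```

```text
yaw 69.67 j6 4.45 tz 0.052 E6 [0.797 0.35  0.147] xyz [ 563.1 -107.2  190.9] gap 37.2 t 6.15 dot [[295.4, 259.3]]
```

>>> play_rows(deltas=[[[0,0,0],[0,0,0.05],1],[[0,0,0],[0,0,0],1],[[0,0,0],[0,0,0],1],[[0,0,0],[0,0,0],1]])

```text
time: 6.7
tool_pos: [563.2, -107.3, 190.9]
tcp_rot: [-180.0, 0.1, 67.1]
ft_force: [1.7, -1.0, -0.8]
finger_gap: 36.9
```

```bash
python3 log.py
```

```text
yaw 67.06 j6 7.08 tz 0.338 E6 [0.307 0.318 0.294] xyz [ 563.2 -107.3  190.9] gap 36.8 t 6.80 dot [[295.4, 259.5]]
```

>>> play_rows(deltas=[[[0,0,0],[0,0,0.05],1],[[0,0,0],[0,0,0],1],[[0,0,0],[0,0,0],1],[[0,0,0],[0,0,0],1]])

```text
time: 7.35
tool_pos: [563.3, -107.3, 190.9]
tcp_rot: [-180.0, 0.1, 64.2]
ft_force: [0.1, -0.2, -0.0]
finger_gap: 37.2
```

```bash
python3 log.py
```

```text
yaw 64.23 j6 9.90 tz 0.149 E6 [0.09  0.144 0.127] xyz [ 563.3 -107.3  190.9] gap 37.3 t 7.45 dot [[295.4, 259.4]]
```

>>> play_rows(deltas=[[[0,0,0],[0,0,0.05],1],[[0,0,0],[0,0,0],1],[[0,0,0],[0,0,0],1],[[0,0,0],[0,0,0],1]])

```text
time: 8.0
tool_pos: [563.5, -107.4, 190.9]
tcp_rot: [180.0, 0.0, 61.4]
ft_force: [0.3, -0.2, -1.1]
finger_gap: 37.0
```

```bash
python3 log.py
```

```text
yaw 61.40 j6 12.72 tz -0.078 E6 [-0.073 -0.07  -0.078] xyz [ 563.5 -107.4  191. ] gap 37.3 t 8.10 dot [[295.4, 259.2]]
```

>>> play_rows(deltas=[[[0,0,0],[0,0,0.05],1],[[0,0,0],[0,0,0],1],[[0,0,0],[0,0,0],1],[[0,0,0],[0,0,0],1]])

```text
time: 8.65
tool_pos: [563.6, -107.4, 190.9]
tcp_rot: [180.0, 0.0, 58.6]
ft_force: [1.1, 0.1, -0.6]
finger_gap: 37.0
```

```bash
python3 log.py
```

```text
yaw 58.58 j6 15.54 tz -0.161 E6 [-0.14  -0.136 -0.154] xyz [ 563.6 -107.5  190.9] gap 37.2 t 8.75 dot [[295.5, 259.2]]
```

>>> play_rows(deltas=[[[0,0,0],[0,0,0.05],1],[[0,0,0],[0,0,0],1],[[0,0,0],[0,0,0],1],[[0,0,0],[0,0,0],1]])

```text
time: 9.3
tool_pos: [563.7, -107.5, 190.9]
tcp_rot: [179.9, 0.0, 55.8]
ft_force: [0.5, 0.2, -0.6]
finger_gap: 37.1
```

```bash
python3 log.py
```

```text
yaw 55.77 j6 18.35 tz -0.216 E6 [-0.215 -0.214 -0.224] xyz [ 563.7 -107.6  190.9] gap 36.6 t 9.40 dot [[295.5, 259.3]]
```

>>> play_rows(deltas=[[[0,0,0],[0,0,0.05],1],[[0,0,0],[0,0,0],1],[[0,0,0],[0,0,0],1],[[0,0,0],[0,0,0],1]])

```text
time: 9.95
tool_pos: [563.8, -107.6, 190.9]
tcp_rot: [179.9, 0.0, 53.0]
ft_force: [0.9, -0.2, 0.0]
finger_gap: 37.0
```

```bash
python3 log.py
```

```text
yaw 53.00 j6 21.12 tz -0.006 E6 [ 0.001  0.005 -0.011] xyz [ 563.8 -107.6  190.9] gap 37.4 t 10.05 dot [[295.4, 259.3]]
```

>>> play_rows(deltas=[[[0,0,0],[0,0,0.05],1],[[0,0,0],[0,0,0],1],[[0,0,0],[0,0,0],1],[[0,0,0],[0,0,0],1]])

```text
time: 10.6
tool_pos: [563.9, -107.7, 190.9]
tcp_rot: [179.9, 0.0, 50.2]
ft_force: [1.7, -0.9, -0.1]
finger_gap: 36.8
```

```bash
python3 log.py
```

```text
yaw 50.22 j6 23.90 tz 0.175 E6 [0.182 0.185 0.172] xyz [ 563.9 -107.7  190.9] gap 37.1 t 10.70 dot [[295.5, 259.4]]
```

>>> play_rows(deltas=[[[0,0,0],[0,0,0.05],1],[[0,0,0],[0,0,0],1],[[0,0,0],[0,0,0],1],[[0,0,0],[0,0,0],1]])

```text
time: 11.25
tool_pos: [564.0, -107.8, 191.0]
tcp_rot: [179.9, 0.0, 47.4]
ft_force: [2.1, -0.6, -1.6]
finger_gap: 36.9
```

```bash
python3 log.py
```

```text
yaw 47.42 j6 26.70 tz 0.201 E6 [0.19  0.209 0.19 ] xyz [ 563.9 -107.8  190.9] gap 36.9 t 11.35 dot [[295.5, 259.3]]
```

>>> play_rows(deltas=[[[0,0,0],[0,0,0.05],1],[[0,0,0],[0,0,0],1],[[0,0,0],[0,0,0],1],[[0,0,0],[0,0,0],1]])

```text
time: 11.9
tool_pos: [564.1, -107.9, 191.0]
tcp_rot: [179.9, 0.0, 44.6]
ft_force: [1.5, -1.4, -2.8]
finger_gap: 36.9
```

```bash
python3 log.py
```

```text
yaw 44.59 j6 29.53 tz 0.059 E6 [ 0.097  0.096 -0.046] xyz [ 564.1 -107.9  191. ] gap 37.2 t 12.00 dot [[295.5, 259.3]]
```

>>> play_rows(deltas=[[[0,0,0],[0,0,0.05],1],[[0,0,0],[0,0,0],1],[[0,0,0],[0,0,0],1],[[0,0,0],[0,0,0],1]])

```text
time: 12.55
tool_pos: [564.2, -108.0, 191.0]
tcp_rot: [179.9, 0.0, 41.8]
ft_force: [1.9, -0.8, -1.9]
finger_gap: 37.0
```

```bash
python3 log.py
```

```text
yaw 41.76 j6 32.35 tz -0.129 E6 [-0.098 -0.127 -0.124] xyz [ 564.2 -108.   191. ] gap 37.2 t 12.65 dot [[295.5, 259.4]]
```

>>> play_rows(deltas=[[[0,0,0],[0,0,0.05],1],[[0,0,0],[0,0,0],1],[[0,0,0],[0,0,0],1],[[0,0,0],[0,0,0],1]])

```text
time: 13.2
tool_pos: [564.3, -108.1, 191.0]
tcp_rot: [179.8, -0.0, 39.0]
ft_force: [2.3, -1.1, -2.6]
finger_gap: 37.0
```

```bash
python3 log.py
```

```text
yaw 38.94 j6 35.17 tz -0.233 E6 [-0.231 -0.226 -0.245] xyz [ 564.3 -108.1  191. ] gap 37.0 t 13.30 dot [[295.5, 259.0]]
```

>>> play_rows(deltas=[[[0,0,0],[0,0,0.05],1],[[0,0,0],[0,0,0],1],[[0,0,0],[0,0,0],1],[[0,0,0],[0,0,0],1]])

```text
time: 13.85
tool_pos: [564.3, -108.2, 191.0]
tcp_rot: [179.8, -0.0, 36.2]
ft_force: [2.2, -0.9, -2.3]
finger_gap: 36.9
```

```bash
python3 log.py
```

```text
yaw 36.16 j6 37.95 tz -0.072 E6 [-0.082 -0.08  -0.093] xyz [ 564.3 -108.2  191. ] gap 36.9 t 13.95 dot [[295.6, 259.2]]
```

>>> play_rows(deltas=[[[0,0,0],[0,0,0.05],1],[[0,0,0],[0,0,0],1],[[0,0,0],[0,0,0],1],[[0,0,0],[0,0,0],1]])

```text
time: 14.5
tool_pos: [564.4, -108.2, 190.9]
tcp_rot: [179.8, -0.0, 33.4]
ft_force: [2.5, -1.3, -2.0]
finger_gap: 36.9
```

```bash
python3 log.py
```

```text
yaw 33.38 j6 40.73 tz 0.086 E6 [0.09  0.093 0.08 ] xyz [ 564.4 -108.2  190.9] gap 36.8 t 14.60 dot [[295.6, 259.2]]
```

>>> play_rows(deltas=[[[0,0,0],[0,0,0.05],1],[[0,0,0],[0,0,0],1],[[0,0,0],[0,0,0],1],[[0,0,0],[0,0,0],1]])

```text
time: 15.15
tool_pos: [564.5, -108.3, 191.0]
tcp_rot: [179.8, -0.0, 30.6]
ft_force: [3.2, -3.1, -1.7]
finger_gap: 37.1
```

```bash
python3 log.py
```

```text
yaw 30.59 j6 43.52 tz 0.216 E6 [0.195 0.193 0.166] xyz [ 564.5 -108.4  191. ] gap 37.3 t 15.25 dot [[295.5, 259.3]]
```

>>> play_rows(deltas=[[[0,0,0],[0,0,0.035],1],[[0,0,0],[0,0,0],1],[[0,0,0],[0,0,0],1],[[0,0,0],[0,0,0],1]])

```text
time: 15.8
tool_pos: [564.5, -108.4, 190.9]
tcp_rot: [179.8, -0.0, 28.4]
ft_force: [2.6, -0.9, -0.7]
finger_gap: 36.7
```

```bash
python3 log.py
```

```text
yaw 28.43 j6 45.68 tz 0.182 E6 [0.165 0.153 0.159] xyz [ 564.5 -108.4  190.9] gap 36.7 t 15.90 dot [[295.6, 259.3]]
```

>>> play_rows(deltas=[[[0,0,0],[0,0,0.05],1],[[0,0,0],[0,0,0.05],1],[[0,0,0],[0,0,0.05],1],[[0,0,0],[0,0,0],1],[[0,0,0],[0,0,0],1],[[0,0,0],[0,0,0],1]])

```text
time: 16.7
tool_pos: [564.7, -108.9, 190.9]
tcp_rot: [179.8, -0.1, 19.6]
ft_force: [1.7, -1.6, -1.9]
finger_gap: 37.3
```

```bash
python3 log.py
```

```text
yaw 19.63 j6 54.46 tz -0.153 E6 [-0.18  -0.182 -0.191] xyz [ 564.7 -108.8  191. ] gap 36.9 t 16.80 dot [[295.6, 259.1]]
```

>>> play_rows(deltas=[[[0,0,0],[0,0,0.05],1],[[0,0,0],[0,0,0],1],[[0,0,0],[0,0,0],1],[[0,0,0],[0,0,0],1]])

```text
time: 17.35
tool_pos: [564.7, -108.9, 191.0]
tcp_rot: [179.8, -0.1, 16.9]
ft_force: [4.0, -1.6, -1.9]
finger_gap: 37.5
```

```bash
python3 log.py
```

```text
yaw 16.84 j6 57.24 tz 0.041 E6 [0.018 0.021 0.006] xyz [ 564.7 -108.9  191. ] gap 37.1 t 17.45 dot [[358.6, 218.3], [295.7, 259.2]]
```

>>> play_rows(deltas=[[[0,0,0],[0,0,0.05],1],[[0,0,0],[0,0,0],1],[[0,0,0],[0,0,0],1],[[0,0,0],[0,0,0],1]])

```text
time: 18.0
tool_pos: [564.8, -109.0, 190.9]
tcp_rot: [179.7, -0.1, 14.1]
ft_force: [3.1, -2.6, -2.3]
finger_gap: 36.9
```

```bash
python3 log.py
```

```text
yaw 14.07 j6 60.02 tz 0.181 E6 [0.202 0.187 0.152] xyz [ 564.8 -109.1  191. ] gap 37.0 t 18.10 dot [[295.7, 259.3]]
```

>>> play_rows(deltas=[[[0,0,0],[0,0,0.04],1],[[0,0,0],[0,0,0],1],[[0,0,0],[0,0,0],1],[[0,0,0],[0,0,0],1]])

```text
time: 18.65
tool_pos: [564.8, -109.2, 191.0]
tcp_rot: [179.7, -0.1, 11.8]
ft_force: [3.4, -2.6, -1.5]
finger_gap: 37.4
```

```bash
python3 log.py
```

```text
yaw 11.83 j6 62.26 tz 0.162 E6 [0.182 0.186 0.124] xyz [ 564.8 -109.2  191. ] gap 37.2 t 18.75 dot [[295.6, 259.2]]
```

>>> play_rows(deltas=[[[0,0,0],[0,0,0.05],1],[[0,0,0],[0,0,0.05],1],[[0,0,0],[0,0,0.06],1],[[0,0,0],[0,0,0],1],[[0,0,0],[0,0,0],1],[[0,0,0],[0,0,0],1]])

```text
time: 19.55
tool_pos: [564.9, -109.7, 191.0]
tcp_rot: [179.7, -0.2, 2.5]
ft_force: [3.4, -3.2, -2.1]
finger_gap: 37.2
```

```bash
python3 log.py
```

```text
yaw 2.49 j6 71.58 tz -0.201 E6 [-0.188 -0.207 -0.233] xyz [ 564.9 -109.6  191. ] gap 37.1 t 19.65 dot [[295.5, 259.1]]
```

>>> play_rows(deltas=[[[0,0,0],[0,0,0.05],1],[[0,0,0],[0,0,0],1],[[0,0,0],[0,0,0],1],[[0,0,0],[0,0,0],1]])

```text
time: 20.2
tool_pos: [564.9, -109.7, 191.0]
tcp_rot: [179.7, -0.2, -0.3]
ft_force: [3.7, -3.1, -2.4]
finger_gap: 37.1
```

```bash
python3 log.py
```

```text
yaw -0.30 j6 74.36 tz -0.016 E6 [-0.041 -0.038 -0.053] xyz [ 564.9 -109.7  191. ] gap 37.5 t 20.30 dot [[295.6, 259.1], [279.7, 307.2]]
```

>>> play_rows(deltas=[[[0,0,0],[0,0,0.05],1],[[0,0,0],[0,0,0],1],[[0,0,0],[0,0,0],1],[[0,0,0],[0,0,0],1]])

```text
time: 20.85
tool_pos: [564.9, -109.9, 191.0]
tcp_rot: [179.7, -0.2, -3.1]
ft_force: [3.2, -2.9, -3.4]
finger_gap: 37.4
```

```bash
python3 log.py
```

```text
yaw -3.12 j6 77.18 tz 0.120 E6 [0.119 0.119 0.113] xyz [ 564.9 -109.9  191. ] gap 37.1 t 20.95 dot [[295.5, 259.1], [282.1, 296.3], [283.2, 307.8]]
```

>>> play_rows(deltas=[[[0,0,0],[0,0,0.04],1],[[0,0,0],[0,0,0],1],[[0,0,0],[0,0,0],1],[[0,0,0],[0,0,0],1]])

```text
time: 21.5
tool_pos: [564.9, -110.0, 191.0]
tcp_rot: [179.7, -0.2, -5.4]
ft_force: [2.9, -3.4, -2.9]
finger_gap: 37.2
```

```bash
python3 log.py
```

```text
yaw -5.36 j6 79.43 tz 0.209 E6 [0.224 0.171 0.196] xyz [ 564.9 -110.   191. ] gap 37.0 t 21.60 dot [[295.5, 259.1]]
```

>>> play_rows(deltas=[[[0,0,0],[0,0,0.03],1],[[0,0,0],[0,0,0],1],[[0,0,0],[0,0,0],1],[[0,0,0],[0,0,0],1]])

```text
time: 22.15
tool_pos: [564.8, -110.1, 191.0]
tcp_rot: [179.7, -0.2, -7.2]
ft_force: [2.8, -3.3, -2.2]
finger_gap: 37.2
```

```bash
python3 log.py
```

```text
yaw -7.22 j6 81.28 tz 0.086 E6 [0.113 0.106 0.104] xyz [ 564.9 -110.1  191. ] gap 37.2 t 22.25 dot [[295.5, 259.0]]
```

>>> play_rows(deltas=[[[0,0,0],[0,0,0.05],1],[[0,0,0],[0,0,0.05],1],[[0,0,0],[0,0,0.05],1],[[0,0,0],[0,0,0],1],[[0,0,0],[0,0,0],1],[[0,0,0],[0,0,0],1]])

```text
time: 23.05
tool_pos: [564.8, -110.5, 191.0]
tcp_rot: [179.7, -0.3, -16.0]
ft_force: [3.2, -3.6, -1.4]
finger_gap: 36.9
```

```bash
python3 log.py
```

```text
yaw -16.02 j6 90.06 tz -0.197 E6 [-0.183 -0.185 -0.194] xyz [ 564.7 -110.5  190.9] gap 37.2 t 23.15 dot [[295.6, 259.0]]
```

>>> play_rows(deltas=[[[0,0,0],[0,0,0.05],1],[[0,0,0],[0,0,0],1],[[0,0,0],[0,0,0],1],[[0,0,0],[0,0,0],1]])

```text
time: 23.7
tool_pos: [564.7, -110.5, 191.0]
tcp_rot: [179.7, -0.3, -18.8]
ft_force: [3.9, -3.5, -2.6]
finger_gap: 36.9
```

```bash
python3 log.py
```

```text
yaw -18.80 j6 92.85 tz -0.011 E6 [-0.009 -0.006 -0.021] xyz [ 564.7 -110.6  191. ] gap 36.9 t 23.80 dot [[295.5, 259.0]]
```

>>> play_rows(deltas=[[[0,0,0],[0,0,0.05],1],[[0,0,0],[0,0,0],1],[[0,0,0],[0,0,0],1],[[0,0,0],[0,0,0],1]])

```text
time: 24.35
tool_pos: [564.7, -110.7, 191.0]
tcp_rot: [179.7, -0.3, -21.6]
ft_force: [3.1, -3.6, -2.3]
finger_gap: 37.0
```

```bash
python3 log.py
```

```text
yaw -21.63 j6 95.68 tz 0.147 E6 [0.14  0.14  0.136] xyz [ 564.7 -110.7  191. ] gap 37.2 t 24.45 dot [[295.5, 259.1]]
```

>>> play_rows(deltas=[[[0,0,0],[0,0,0.035],1],[[0,0,0],[0,0,0],1],[[0,0,0],[0,0,0],1],[[0,0,0],[0,0,0],1]])

```text
time: 25.0
tool_pos: [564.7, -110.8, 191.0]
tcp_rot: [179.7, -0.3, -23.7]
ft_force: [2.9, -3.6, -2.4]
finger_gap: 37.1
```

```bash
python3 log.py
```

```text
yaw -23.75 j6 97.80 tz 0.139 E6 [0.156 0.15  0.148] xyz [ 564.6 -110.8  191. ] gap 36.9 t 25.10 dot [[295.6, 259.0]]
```

>>> play_rows(deltas=[[[0,0,0],[0,0,0.06],1],[[0,0,0],[0,0,0.06],1],[[0,0,0],[0,0,0.06],1],[[0,0,0],[0,0,0],1],[[0,0,0],[0,0,0],1],[[0,0,0],[0,0,0],1]])

```text
time: 25.9
tool_pos: [564.4, -111.2, 191.0]
tcp_rot: [179.7, -0.4, -34.3]
ft_force: [3.4, -3.8, -1.5]
finger_gap: 37.0
```

```bash
python3 log.py
```

```text
yaw -34.30 j6 108.32 tz -0.130 E6 [-0.144 -0.145 -0.161] xyz [ 564.4 -111.2  191. ] gap 37.1 t 26.00 dot [[295.6, 258.8]]
```

>>> play_rows(deltas=[[[0,0,0],[0,0,0.05],1],[[0,0,0],[0,0,0],1],[[0,0,0],[0,0,0],1],[[0,0,0],[0,0,0],1]])

```text
time: 26.55
tool_pos: [564.4, -111.3, 191.0]
tcp_rot: [179.7, -0.4, -37.1]
ft_force: [3.3, -3.6, -2.6]
finger_gap: 37.3
```

```bash
python3 log.py
```

```text
yaw -37.08 j6 111.10 tz 0.030 E6 [0.014 0.017 0.002] xyz [ 564.4 -111.3  191. ] gap 37.1 t 26.65 dot [[295.6, 259.0]]
```

>>> play_rows(deltas=[[[0,0,0],[0,0,0.04],1],[[0,0,0],[0,0,0],1],[[0,0,0],[0,0,0],1],[[0,0,0],[0,0,0],1]])

```text
time: 27.2
tool_pos: [564.3, -111.4, 191.0]
tcp_rot: [179.7, -0.4, -39.4]
ft_force: [1.6, -4.4, -2.0]
finger_gap: 37.2
```

```bash
python3 log.py
```

```text
yaw -39.36 j6 113.39 tz 0.325 E6 [0.32  0.319 0.317] xyz [ 564.3 -111.4  191. ] gap 36.9 t 27.30 dot [[295.5, 259.0]]
```

>>> play_rows(deltas=[[[0,0,0],[0,0,0.02],1],[[0,0,0],[0,0,0],1],[[0,0,0],[0,0,0],1],[[0,0,0],[0,0,0],1]])

```text
time: 27.85
tool_pos: [564.3, -111.5, 191.0]
tcp_rot: [179.7, -0.4, -40.6]
ft_force: [2.9, -4.1, -2.1]
finger_gap: 37.4
```

```bash
python3 log.py
```

```text
yaw -40.56 j6 114.59 tz 0.600 E6 [0.582 0.581 0.582] xyz [ 564.3 -111.5  191. ] gap 37.3 t 27.95 dot [[295.5, 259.3]]
```

>>> play_rows(deltas=[[[0,0,0],[0,0,-0.1],1],[[0,0,0],[0,0,-0.1],1],[[0,0,0],[0,0,-0.1],1],[[0,0,0],[0,0,-0.1],1],[[0,0,0],[0,0,-0.1],1],[[0,0,0],[0,0,-0.1],1],[[0,0,0],[0,0,-0.1],1],[[0,0,0],[0,0,0],1]])

```text
time: 29.0
tool_pos: [564.9, -109.7, 191.0]
tcp_rot: [179.7, -0.2, 0.5]
ft_force: [2.0, -4.3, -3.1]
finger_gap: 37.1
```

```bash
python3 log.py
```

```text
yaw 0.43 j6 73.65 tz -0.041 E6 [-1.142 -0.462 -0.226] xyz [ 564.9 -109.7  191. ] gap 37.1 t 29.10 dot [[295.8, 259.1], [279.0, 306.8]]
```

>>> play_rows(deltas=[[[0,0,0],[0,0,-0.1],1],[[0,0,0],[0,0,-0.1],1],[[0,0,0],[0,0,-0.1],1],[[0,0,0],[0,0,-0.1],1],[[0,0,0],[0,0,-0.1],1],[[0,0,0],[0,0,-0.1],1],[[0,0,0],[0,0,-0.1],1],[[0,0,0],[0,0,0],1]])

```text
time: 30.15
tool_pos: [564.2, -108.0, 191.0]
tcp_rot: [179.8, 0.0, 41.0]
ft_force: [2.6, -4.0, -2.8]
finger_gap: 36.9
```

```bash
python3 log.py
```

```text
yaw 40.92 j6 33.21 tz -0.102 E6 [-1.211 -0.492 -0.235] xyz [ 564.2 -108.   191. ] gap 37.3 t 30.25 dot [[295.6, 259.3]]
```

>>> play_rows(deltas=[[[0,0,0],[0,0,-0.07],1],[[0,0,0],[0,0,-0.07],1],[[0,0,0],[0,0,-0.07],1],[[0,0,0],[0,0,0],1],[[0,0,0],[0,0,0],1],[[0,0,0],[0,0,0],1]])

```text
time: 31.05
tool_pos: [563.8, -107.6, 190.9]
tcp_rot: [179.9, 0.1, 52.7]
ft_force: [2.4, -2.2, -1.8]
finger_gap: 37.1
```

```bash
python3 log.py; python3 -c "
from h import *
s=r.sense();D=wray(s,295.6,259.3,213);print(D)"
```

```text
yaw 52.70 j6 21.43 tz 0.037 E6 [0.043 0.029 0.082] xyz [ 563.8 -107.6  191. ] gap 37.1 t 31.15 dot [[295.5, 259.3]]
[561.23710102 -95.52812071 213.        ]
```

>>> play_rows(deltas=[[[0,0,0],[0,0,0],0.3],[[0,0,0],[0,0,0],0],[[0,0,0],[0,0,0],0],[[0,0,0],[0,0,0],0],[[0,0,0],[0,0,0],0]])

```text
time: 31.82
tool_pos: [563.0, -106.2, 190.9]
tcp_rot: [-179.9, 0.0, 52.7]
ft_force: [0.4, -0.6, -0.2]
finger_gap: 85.3
```

```bash
python3 log.py
```

```text
yaw 52.72 j6 21.46 tz -0.004 E6 [0.001 0.    0.001] xyz [ 563.1 -106.2  190.9] gap 85.6 t 31.93 dot [[298.4, 260.6]]
```

>>> play_rows(deltas=[[[0,0,-0.02],[0,0,0],0],[[0,0,-0.03],[0,0,0],0],[[0,0,-0.04],[0,0,0],0],[[0,0,-0.04],[0,0,0],0],[[0,0,0],[0,0,0],0],[[0,0,0],[0,0,0],0]])

```text
time: 32.72
tool_pos: [563.4, -106.4, 331.8]
tcp_rot: [179.8, -0.1, 52.7]
ft_force: [0.0, -0.1, -0.4]
finger_gap: 85.5
```

```bash
python3 - <<'E'
from h import *
s=st();a=eyes.snapshot("wrist");np.save('w4.npy',a)
for win in [(270,140,380,250)]:
    u0,v0,u1,v1=win;c=a[v0:v1,u0:u1];save(cv2.resize(c,None,fx=5,fy=5,interpolation=cv2.INTER_CUBIC),'w4.png')
t=eyes.snapshot("top");save(np.vstack([t[130:290,270:510]]).repeat(2,0).repeat(2,1),'top2.png')
d=np.abs(t.astype(int)-np.load('top.npy'))
for n,(u0,v0,u1,v1) in dict(can=(295,215,330,255),wrench=(332,195,358,262),cap=(340,143,366,170),driver=(440,170,478,245)).items(): print(n,(d[v0:v1,u0:u1].max(2)>60).sum())
E
```

```text
[ 563.4 -106.4  331.8] [ 1.7984e+02 -8.0000e-02  5.2710e+01] j6 21.46 tq [-0.003 -0.004 -0.022] F [ 0.  -0.1 -0.4] gap 85.5 32.725
can 0
wrench 193
cap 0
driver 320
```

View pics/w4.png

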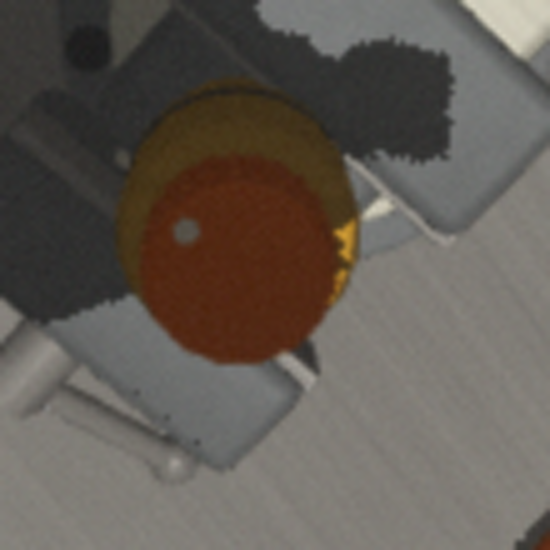

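```bash
python3 - <<'E'
from h import *
s=r.sense()
C=wray(s,270+239/5-.4,140+264/5-.4,213);D=wray(s,270+186/5-.4,140+232/5-.4,213)
print(C,np.degrees(np.arctan2(*(D-C)[1::-1])),np.linalg.norm(D-C))
E
```

```text
[ 564.93429438 -106.95591538  213.        ] 110.55977028436028 11.814973797936041
```

View pics/top2.png

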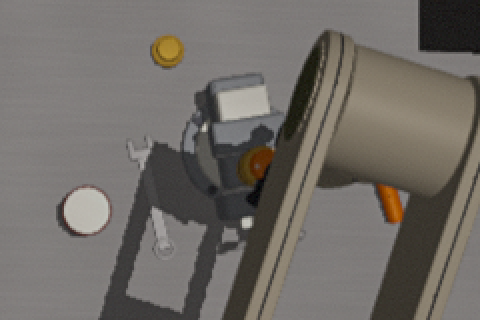

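```bash
python3 -c "
from h import *
print(r.hand_in())"
```

```text
the job is handed in; nothing more can be done
None
```

I turned the adjuster in to its stop, backed it out five clicks, let go of it and handed the job in at about 33 s. No verdict was reported.

- **Stop:** I gripped the dial at 25 N and turned it in small steps, reading the torque. The clicks were about 18.0° apart, at tool yaws of 53.0, 34.8, 17.0, -1.0, -19.1 and -37.1°. After -37.1° the torque climbed to 0.32 and then 0.58 N m instead of fading. I stopped there, about 3.5° (0.06 rad) past click 0 and well short of the 0.15 rad damage limit.
- **Back-out:** I turned it back to yaw 52.7°, within 0.4° of the fifth click, where the torque was close to zero (0.03 to 0.08 N m).
- **Release:** The dial did not slip in the grip. The white dot shifted about 3 pixels when I opened the fingers, about what the arm's own 1.6 mm movement accounts for. The arm is now clear, about 140 mm higher, with forces near zero.

**Checks that were less clear:**
- The dot turned 23 to 29° overall, against 28.8° by tool yaw. My two starting readings of it differ by 7°, so this is only a rough check.
- The dial seems to have started about midway between two clicks. The count does not depend on this, as it runs from the stop.
- In the last top picture the oil can and spare cap were unchanged. The arm's shadow lay over the wrench and the arm hid part of the screwdriver. What could be seen of both looked in place, and the arm never came down near either.

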